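# Tip the timer out of its well

### The arm

A 6-joint arm with a two-finger parallel gripper is mounted at the origin on a cart in front of the work surface, level with it; the furniture and walls round the work are solid. World frame = base frame: x ahead of the robot, y to its left, z up, the work surface at z = 0. Lengths are in m, angles in rad, forces in N, time in s.
With the tool pointing down it reaches from about 0.3 to 0.775 m from the base axis. Payload 14.6 kg.
Tool frame: the origin (TCP) lies midway between the tips of the shut fingers; the grasp point (between the pads) lies 19 mm behind it (grasp_offset is the distance from the TCP to the grasp point, in m); z points along the fingers, y is the line along which they close (so a half turn about z gives the same grasp; the last joint's range is limited). The gripper opens to 94 mm and grips with 3 to 60 N. Pads are 16 mm wide; open, the fingers measure 119 mm over their backs; the gripper's body (75 mm by 177 mm) begins 78 mm behind the grasp point.
Start: joints at [1.111, 0.3, 1.521, -0, 1.321, -0.067], TCP at [0.211, 0.508, 0.205] pointing down, gripper open.
Joint ranges: [-3.03, 3.03], [-0.79, 2.21], [0.23, 2.52], [-1.04, 4.18], [0, 3.07], [-2.55, 2.55]. Speed limits (rad/s): [2.22, 2.22, 2.57, 3.14, 3.14, 3.14].

### API

Orientations are given as [roll, pitch, yaw] about the fixed x, y, z axes, in that order (R = Rz(yaw) Ry(pitch) Rx(roll)).
In Python, from station import * gives the robot as it stands. The module is installed in compiled form; this text tells all that it offers.
- The arm moves only by the tool send_rows, never from a script. Its argument "rows" is a list of rows, each an object of numbers: "dx", "dy", "dz": the shift along the tool's x, y, z in mm; "roll": the turn about the tool's z in degrees; "jaw": the closure, from -1 (fully open) to 1 (shut). In form: [{"dx": .., "dy": .., "dz": .., "roll": .., "jaw": ..}, ...]. A call has 1 to 12 rows; each row shifts and turns the commanded pose from where the row before left it, along the tool's axes as they then stand; what a row does not reach is not made up. A row lasts 1/12 s, in which the tool goes at most 41.7 mm and 7.16 degrees, less where a joint would pass 70% of its speed; a pose out of reach is approached as far as the arm can. A call is refused whole if a number of a shift passes 41.7 or a number of a turn 7.16, either way. A call with a gripper value outside its range is refused whole. The fingers move at their own pace and stop on an object; "force" is the grip in N (left out, the last holds). Time passes only in rows, so rows that do not move let the fingers close. It gives the time, the measured TCP pose, the force, the opening and the grip force at its end, in the units of the state.
- get_obs(): the state, without advancing time (a new reading comes with each control period).
- camera(name): name is "scene" or "top"; returns a dict with "frame" (384x512x3 uint8, red, green, blue), "z_map" (384x512 float32, m along the optical axis (not along the pixel's ray), 0 where there is no reading), "camera_matrix" (3x3 intrinsics, pixels), "rvec" (rotation vector, rad) and "tvec" (3), from world to camera coordinates, as OpenCV has them. Camera axes: x right, y down, z forward; pixel columns grow to the right and rows downward; lengths in m; the calibration is good to about 2 mm. A picture is of the moment at which its call begins.
- hand_in(): hands the job in; it is judged then, once.
The state is a dict: "time_s": time; "qpos": joint angles; "joint_vel": joint speeds; "tau": joint torques, N m; "ee_pos": TCP position; "eef_rot": TCP orientation; "force": force on the tool from outside, world axes, zero at the start; "moment": the same for the moment, N m; "grip_width": finger opening in m; "grip_force": force on a finger pad.
Only numpy, scipy, OpenCV 4.12 (cv2) and the standard library are available. Lean on these libraries where they do the work, as an engineer would, in place of code of your own. Each camera call takes 0.05 s, during which the arm holds its last target. There are 200 camera calls.

### The job

The red timer lies flush in the well of the grey caddy. Press down its end at the thumb notch so that it tips up and stays tipped with your hand off it, then take it by its raised end and gently lay it flat, face up, in the middle of the teal notebook.

Things in the scene. Friction and masses are not known exactly. Their poses are not given: they have to be found in the camera images.
- timer: Red digital timer, pale face with a display and keys: a block 78 (x) x 62 (y) x 14 (z) mm, the keys 3 mm more, 70 to 130 g. Origin: centre of its underside; z points out of its face. At the start it lies level in the caddy's well, its body flush with the rim, its axes along the caddy's. Gaps round it: 1.5 mm at its -x end, 2.5 mm at its sides, 3.5 mm at its +x end.
- caddy: Grey caddy, fixed, 97 (x) x 81 (y) x 47 (z) mm, with an 83 x 67 mm well. Origin: centre of the underside; x points to the press end, whose wall has a thumb notch 46 mm wide, 20 mm deep between two yellow dots. The timer rests on a level seat 32 mm above the bench, which ends at x = +2 mm in an edge 3 mm past the timer's centre; from there a 45 degree ramp falls to 3.5 mm.
- press_spot (a point): Where to press: on the rim's level (47 mm above the bench), 27 mm from the caddy's centre toward the notch, over the timer's +x end. Pressed down 10 to 15 mm here, the timer rocks over the seat's edge, drops on the ramp and stays by itself at about 45 degrees, its -x end up to 20 mm above the rim, where its 62 mm wide sides can be gripped from above. z up, x as the caddy's.
- notebook: Teal spiral notebook lying fixed on the bench, 148 (x) x 109 (y) mm; its cover is 11 mm above the bench (the spiral 16 mm). Origin: centre of its underside; z up. It lies to the left or the right of the caddy, a white slide box (93 x 99 x 35 mm) on the other side. A blue-topped machine, 130 mm tall, stands behind and between the caddy and the right-hand place.

How it is judged:
On the way:
1. the timer stands tipped up in the caddy by more than 30 degrees with the gripper off it (angle between timer's own z axis and vertical above 0.52 rad and horizontal distance between timer and caddy below 0.035 m and z of timer in the frame of caddy below 0.05 m and contact force between the fingers and timer below 0.1 N), for 0.2 s.
At the end, for the whole second after the job is handed in: The timer lies face up on the teal notebook, level within 10 degrees, its centre within 25 mm of the notebook's centre, released and at rest (horizontal distance between timer and notebook below 0.025 m and z of timer in the frame of notebook between 0.006 and 0.017 m and angle between timer's own z axis and vertical below 0.17 rad and linear speed of timer below 0.02 m/s); the robot touches nothing.
It fails at once if the timer is dropped or slammed onto the notebook (over 0.7 m/s close above it) (horizontal distance between timer and notebook below 0.06 m and z of timer in the frame of notebook below 0.06 m and linear speed of timer above 0.7 m/s).
It also fails if it takes over 48 s, if anything falls off the work surface, if the arm or the gripper's body presses on something with over 40 N, if the wrist force passes 120 N, or if a joint passes its speed limit or range.

## Working session

There is one attempt and no reset: what is moved stays moved. The work goes in short steps, Python scripts to look and compute and a tool call to move; the robot and the scene stay as the last step left them, time stands still between calls to the robot, and variables do not carry over. Pictures are saved under pics/ and viewed, at most 10 in all, crops included, and the job is handed in when it is done.

Besides the shell and the picture viewer there is one more tool, called after "Request:" by a JSON object that holds its "op" and its "data". send_rows: Moves the arm, as the interface text tells. Its arguments: {"type":"object","properties":{"rows":{"type":"array"},"force":{"type":"number"}},"required":["rows"]}

```bash
mkdir -p pics; cat > h.py <<'E'
import numpy as np, cv2
from station import *
def cloud(c):
    R,_=cv2.Rodrigues(np.array(c["rvec"],float)); t=np.array(c["tvec"],float).ravel(); K=np.array(c["camera_matrix"])
    z=c["z_map"]; v,u=np.mgrid[:z.shape[0],:z.shape[1]]
    P=np.stack([(u-K[0,2])/K[0,0]*z,(v-K[1,2])/K[1,1]*z,z],-1)
    W=(P-t)@R; W[z==0]=np.nan
    return W
E
python3 - <<'E'
from h import *
for n in("top","scene"):
    c=camera(n); cv2.imwrite(f"pics/{n}0.png",c["frame"][...,::-1]); np.save(f"{n}0.npy",cloud(c)); np.save(f"{n}0f.npy",c["frame"])
o=get_obs(); print(o["ee_pos"],o["eef_rot"],o["grip_width"],o["time_s"])
E
```

```text
[0.21042073 0.50790446 0.20495754] [-3.14057036e+00 -6.92930887e-05  2.74877782e+00] 0.0942472985683195 0.1
```

View pics/top0.png

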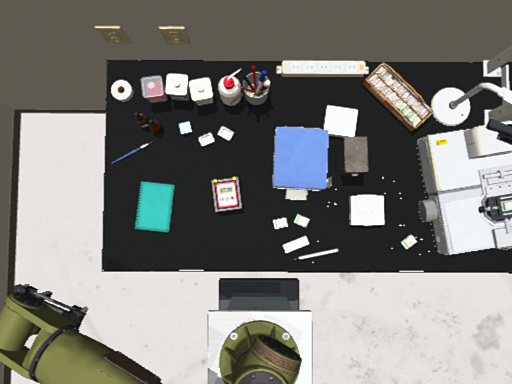

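View pics/scene0.png

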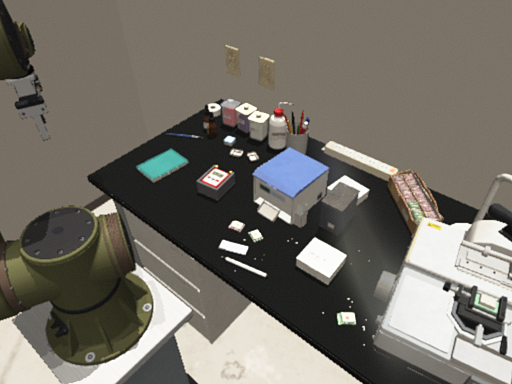

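The notebook is at about (155,207) in the top view and the caddy at about (227,195). Its yellow dots are on the far side, near (214,182) and (236,180). Next I'll measure both.

```bash
python3 - <<'E'
from h import *
for n,(x0,x1,y0,y1) in(("top",(205,250,170,220)),("scene",(190,245,155,205))):
    W=np.load(n+"0.npy"); f=np.load(n+"0f.npy"); hsv=cv2.cvtColor(f,cv2.COLOR_RGB2HSV)
    H,S,V=[hsv[...,i].astype(int) for i in range(3)]
    teal=(abs(H-87)<8)&(S>100)&(V>80)&(abs(W[...,2]-.011)<.02)
    P=W[teal]; print(n,"teal",len(P),cv2.minAreaRect((P[:,:2]*1000).astype(np.float32)),np.median(P[:,2]))
    m=np.zeros_like(teal); m[y0:y1,x0:x1]=1
    yl=m&(abs(H-27)<8)&(S>120)&(V>100)
    k,l,_,cc=cv2.connectedComponentsWithStats(yl.astype(np.uint8))
    for i in range(1,k): print("dot",cc[i],(l==i).sum(),np.nanmedian(W[l==i],0))
    for nm,mm in(("cad",m&(W[...,2]>.03)&(W[...,2]<.06)),("red",m&((H<8)|(H>172))&(S>120)&(V>60)&(W[...,2]>.03))):
        P=W[mm]; print(nm,len(P),cv2.minAreaRect((P[:,:2]*1000).astype(np.float32)),np.median(P,0))
    s=f[y0:y1,x0:x1,::-1]; s=cv2.resize(s,None,fx=10,fy=10,interpolation=cv2.INTER_CUBIC)
    cv2.imwrite(f"pics/{n}z.png",s)
E
```

```text
top teal 1666 ((470.0340270996094, 326.92315673828125), (111.91483306884766, 150.0169219970703), 84.3466796875) 0.011706793971839293
dot [233.76923077 177.76923077] 13 [0.55537283 0.08006749 0.04310508]
dot [215.  180.5] 12 [0.54708797 0.13661053 0.04290934]
cad 778 ((506.398681640625, 100.38453674316406), (96.58851623535156, 81.30723571777344), 7.905716896057129) [0.5033212  0.09956594 0.04607376]
red 121 ((505.622314453125, 101.97872924804688), (76.52001190185547, 64.5768051147461), 7.9642744064331055) [0.49722591 0.09027742 0.04465337]
scene teal 777 ((470.8018798828125, 326.2908935546875), (105.3208236694336, 150.36407470703125), 82.99684143066406) 0.014669695297076327
dot [216. 166.] 9 [0.54641416 0.13702707 0.04827657]
dot [230.25  171.625] 8 [0.55639281 0.08115073 0.04822338]
cad 632 ((507.5601501464844, 101.79002380371094), (100.16973114013672, 84.1681137084961), 8.919266700744629) [0.49802327 0.09347455 0.04815074]
red 72 ((508.66876220703125, 104.87675476074219), (90.60633087158203, 68.2590560913086), 6.192595958709717) [0.49620641 0.08545294 0.04774339]
```

View pics/topz.png

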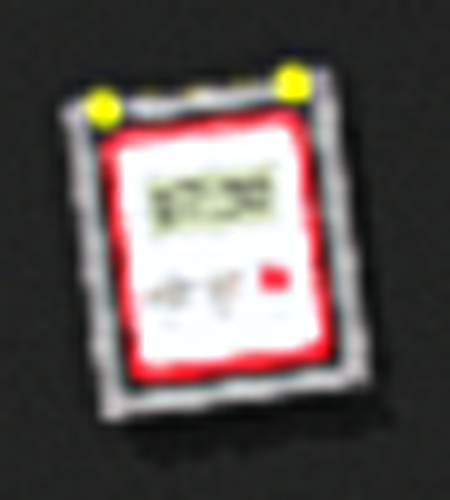

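Caddy centre is about (0.5065, 0.101) with yaw about 0.14, so the press spot is about (0.533, 0.105). Notebook centre is about (0.470, 0.327). I'll align the tool and shut the fingers first.

Request:
{"op": "send_rows", "data": {"rows": [{"roll": -6.1, "jaw": 1}, {"roll": -6.1, "jaw": 1}, {"roll": -6.1, "jaw": 1}, {"roll": -6.1, "jaw": 1}, {"roll": -6.1, "jaw": 1}, {"jaw": 1}, {"jaw": 1}]}}

```text
invalid input at $.rows[0]: expected keys dx, dy, dz, roll, jaw
```

Request:
{"op": "send_rows", "data": {"rows": [{"dx": -18, "dy": -30, "jaw": 1}, {"dx": -18, "dy": -30, "jaw": 1}, {"dx": -18, "dy": -30, "jaw": 1}, {"dx": -18, "dy": -30, "jaw": 1}, {"dx": -18, "dy": -30, "jaw": 1}, {"dx": -18, "dy": -30, "jaw": 1}, {"dx": -18, "dy": -30, "jaw": 1}, {"dx": -18, "dy": -30, "jaw": 1}, {"dx": -18, "dy": -30, "jaw": 1}, {"dx": -18, "dy": -30, "jaw": 1}, {"jaw": 1}, {"jaw": 1}]}}

```text
invalid input at $.rows[0]: expected keys dx, dy, dz, roll, jaw
```

Request:
{"op": "send_rows", "data": {"rows": [{"dx": 0, "dy": 0, "dz": 0, "roll": -6.1, "jaw": 1}, {"dx": 0, "dy": 0, "dz": 0, "roll": -6.1, "jaw": 1}, {"dx": 0, "dy": 0, "dz": 0, "roll": -6.1, "jaw": 1}, {"dx": 0, "dy": 0, "dz": 0, "roll": -6.1, "jaw": 1}, {"dx": 0, "dy": 0, "dz": 0, "roll": -6.1, "jaw": 1}, {"dx": 0, "dy": 0, "dz": 0, "roll": 0, "jaw": 1}, {"dx": 0, "dy": 0, "dz": 0, "roll": 0, "jaw": 1}]}}

```text
time_s: 0.68
ee_pos: [0.2105, 0.508, 0.2052]
eef_rot: [-3.141, -0.0, -3.005]
force: [0.0, -0.0, -0.4]
grip_width: 0.0506
grip_force: 0.0
```

Request:
{"op": "send_rows", "data": {"rows": [{"dx": -18, "dy": -30, "dz": 4, "roll": 0, "jaw": 1}, {"dx": -18, "dy": -30, "dz": 4, "roll": 0, "jaw": 1}, {"dx": -18, "dy": -30, "dz": 4, "roll": 0, "jaw": 1}, {"dx": -18, "dy": -30, "dz": 4, "roll": 0, "jaw": 1}, {"dx": -18, "dy": -30, "dz": 4, "roll": 0, "jaw": 1}, {"dx": -18, "dy": -30, "dz": 4, "roll": 0, "jaw": 1}, {"dx": -18, "dy": -30, "dz": 4, "roll": 0, "jaw": 1}, {"dx": -18, "dy": -30, "dz": 4, "roll": 0, "jaw": 1}, {"dx": -18, "dy": -30, "dz": 4, "roll": 0, "jaw": 1}, {"dx": -18, "dy": -30, "dz": 4, "roll": 0, "jaw": 1}, {"dx": 0, "dy": 0, "dz": 0, "roll": 0, "jaw": 1}, {"dx": 0, "dy": 0, "dz": 0, "roll": 0, "jaw": 1}]}}

```text
time_s: 1.68
ee_pos: [0.431, 0.2349, 0.1651]
eef_rot: [-3.141, -0.001, -3.008]
force: [-0.7, 0.4, -0.5]
grip_width: 0.0006
grip_force: 0.0
```

Request:
{"op": "send_rows", "data": {"rows": [{"dx": -16.8, "dy": -28.5, "dz": 12, "roll": 0, "jaw": 1}, {"dx": -16.8, "dy": -28.5, "dz": 12, "roll": 0, "jaw": 1}, {"dx": -16.8, "dy": -28.5, "dz": 12, "roll": 0, "jaw": 1}, {"dx": -16.8, "dy": -28.5, "dz": 12, "roll": 0, "jaw": 1}, {"dx": -16.8, "dy": -28.5, "dz": 12, "roll": 0, "jaw": 1}, {"dx": 0, "dy": 0, "dz": 20, "roll": 0, "jaw": 1}, {"dx": 0, "dy": 0, "dz": 20, "roll": 0, "jaw": 1}, {"dx": 0, "dy": 0, "dz": 0, "roll": 0, "jaw": 1}, {"dx": 0, "dy": 0, "dz": 0, "roll": 0, "jaw": 1}]}}

```text
time_s: 2.43
ee_pos: [0.5329, 0.1076, 0.0653]
eef_rot: [3.142, -0.002, -3.002]
force: [-0.1, -1.1, -0.5]
grip_width: 0.0005
grip_force: 0.0
```

Request:
{"op": "send_rows", "data": {"rows": [{"dx": 0, "dy": -3, "dz": 8, "roll": 0, "jaw": 1}, {"dx": 0, "dy": 0, "dz": 4, "roll": 0, "jaw": 1}, {"dx": 0, "dy": 0, "dz": 3, "roll": 0, "jaw": 1}, {"dx": 0, "dy": 0, "dz": 3, "roll": 0, "jaw": 1}, {"dx": 0, "dy": 0, "dz": 3, "roll": 0, "jaw": 1}, {"dx": 0, "dy": 0, "dz": 3, "roll": 0, "jaw": 1}, {"dx": 0, "dy": 0, "dz": 3, "roll": 0, "jaw": 1}, {"dx": 0, "dy": 0, "dz": 3, "roll": 0, "jaw": 1}, {"dx": 0, "dy": 0, "dz": 2, "roll": 0, "jaw": 1}, {"dx": 0, "dy": 0, "dz": 0, "roll": 0, "jaw": 1}, {"dx": 0, "dy": 0, "dz": 0, "roll": 0, "jaw": 1}]}}

```text
time_s: 3.35
ee_pos: [0.5353, 0.1038, 0.0344]
eef_rot: [-3.142, 0.004, -3.002]
force: [4.9, 1.9, 7.4]
grip_width: 0.0005
grip_force: 3.9
```

Request:
{"op": "send_rows", "data": {"rows": [{"dx": 0, "dy": 0, "dz": -20, "roll": 0, "jaw": 1}, {"dx": 0, "dy": 0, "dz": -30, "roll": 0, "jaw": 1}, {"dx": 0, "dy": 0, "dz": -30, "roll": 0, "jaw": 1}, {"dx": 12, "dy": 0, "dz": -10, "roll": 0, "jaw": -1}, {"dx": 12, "dy": 0, "dz": 0, "roll": 0, "jaw": -1}, {"dx": 14, "dy": 0, "dz": 0, "roll": 0, "jaw": -1}, {"dx": 0, "dy": 0, "dz": 0, "roll": 0, "jaw": -1}, {"dx": 0, "dy": 0, "dz": 0, "roll": 0, "jaw": -1}]}}

```text
time_s: 4.02
ee_pos: [0.4963, 0.0983, 0.1236]
eef_rot: [-3.142, 0.0, -3.002]
force: [0.4, 0.6, 0.4]
grip_width: 0.0305
grip_force: 0.0
```

```bash
python3 - <<'E'
from h import *
o=get_obs(); print(o["ee_pos"],o["eef_rot"],o["grip_width"],o["time_s"],o["force"])
c=camera("scene"); W=cloud(c); np.save("s1.npy",W)
cv2.imwrite("pics/s1.png",cv2.resize(c["frame"][120:215,165:285,::-1],None,fx=6,fy=6,interpolation=cv2.INTER_CUBIC))
a=.14; d=W[...,:2]-[.5065,.101]; u=d[...,0]*np.cos(a)+d[...,1]*np.sin(a); v=-d[...,0]*np.sin(a)+d[...,1]*np.cos(a)
m=(abs(u)<.045)&(abs(v)<.025)&(W[...,2]<.075)
for lo in np.arange(-45,45,6):
    q=m&(u>lo/1e3)&(u<(lo+6)/1e3)
    if q.any(): print(lo+3,q.sum(),np.round(np.percentile(W[...,2][q],[10,50,90])*1e3,1))
E
```

```text
[0.49631667 0.09834089 0.12356715] [-3.14158276e+00  1.80180029e-04 -3.00215593e+00] 0.030461165600396283 4.0167 [0.37868908 0.56684536 0.3538999 ]
-42 51 [13.1 28.8 49.2]
-36 1 [45.9 45.9 45.9]
-30 1 [34.8 34.8 34.8]
-24 22 [33.4 35.5 62.5]
-18 47 [33.2 59.5 65. ]
-12 47 [33.  64.5 68.5]
-6 22 [32.3 34.8 65.9]
0 14 [31.8 32.8 50.7]
6 12 [33.7 54.4 55.5]
12 2 [51.1 51.1 51.2]
24 1 [38.8 38.8 38.8]
42 28 [18.9 26.4 30.5]
```

View pics/s1.png

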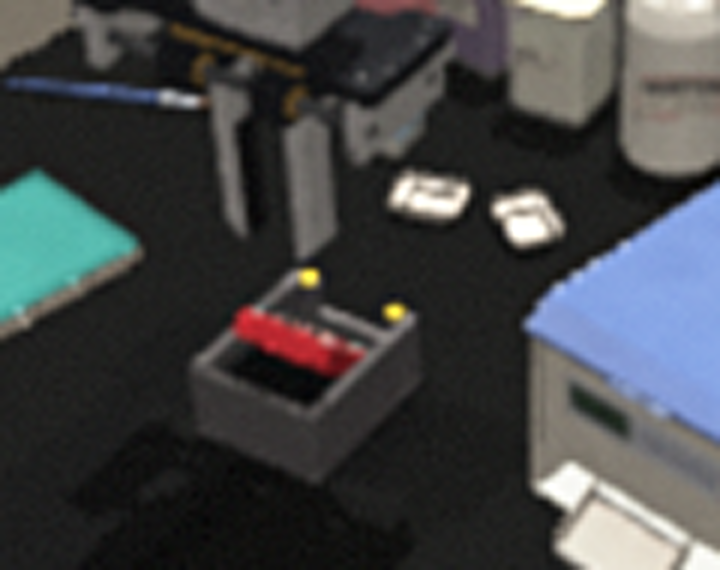

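The timer stands tipped, its raised end at about u=-14 mm and z=68 mm in the caddy frame. I'll open the gripper, go down to TCP z about 51 mm and grip.

Request:
{"op": "send_rows", "data": {"rows": [{"dx": 1.5, "dy": 1, "dz": 0, "roll": 0, "jaw": -1}, {"dx": 0, "dy": 0, "dz": 0, "roll": 0, "jaw": -1}, {"dx": 0, "dy": 0, "dz": 0, "roll": 0, "jaw": -1}, {"dx": 0, "dy": 0, "dz": 0, "roll": 0, "jaw": -1}, {"dx": 0, "dy": 0, "dz": 0, "roll": 0, "jaw": -1}, {"dx": 0, "dy": 0, "dz": 0, "roll": 0, "jaw": -1}, {"dx": 0, "dy": 0, "dz": 20, "roll": 0, "jaw": -1}, {"dx": 0, "dy": 0, "dz": 20, "roll": 0, "jaw": -1}, {"dx": 0, "dy": 0, "dz": 20, "roll": 0, "jaw": -1}, {"dx": 0, "dy": 0, "dz": 12, "roll": 0, "jaw": -1}, {"dx": 0, "dy": 0, "dz": 0, "roll": 0, "jaw": -1}, {"dx": 0, "dy": 0, "dz": 0, "roll": 0, "jaw": -1}]}}

```text
time_s: 5.07
ee_pos: [0.4946, 0.0991, 0.0514]
eef_rot: [3.142, -0.001, -3.002]
force: [-0.6, 0.2, 0.5]
grip_width: 0.0938
grip_force: 0.0
```

Request:
{"op": "send_rows", "data": {"rows": [{"dx": 0, "dy": 0, "dz": 0, "roll": 0, "jaw": 1}, {"dx": 0, "dy": 0, "dz": 0, "roll": 0, "jaw": 1}, {"dx": 0, "dy": 0, "dz": 0, "roll": 0, "jaw": 1}, {"dx": 0, "dy": 0, "dz": 0, "roll": 0, "jaw": 1}, {"dx": 0, "dy": 0, "dz": 0, "roll": 0, "jaw": 1}, {"dx": 0, "dy": 0, "dz": 0, "roll": 0, "jaw": 1}, {"dx": 0, "dy": 0, "dz": 0, "roll": 0, "jaw": 1}, {"dx": 0, "dy": 0, "dz": 0, "roll": 0, "jaw": 1}], "force": 25}}

```text
time_s: 5.73
ee_pos: [0.4948, 0.0992, 0.0517]
eef_rot: [3.142, 0.0, -3.002]
force: [-1.4, 0.6, 5.2]
grip_width: 0.0617
grip_force: 25.0
```

Request:
{"op": "send_rows", "data": {"rows": [{"dx": 0, "dy": 0, "dz": -5, "roll": 0, "jaw": 1}, {"dx": 0, "dy": 0, "dz": -8, "roll": 0, "jaw": 1}, {"dx": 0, "dy": 0, "dz": -10, "roll": 0, "jaw": 1}, {"dx": 0, "dy": 0, "dz": -15, "roll": 0, "jaw": 1}, {"dx": 0, "dy": 0, "dz": -15, "roll": 0, "jaw": 1}, {"dx": 0, "dy": 0, "dz": -15, "roll": 0, "jaw": 1}, {"dx": 0, "dy": 0, "dz": -15, "roll": 0, "jaw": 1}, {"dx": 0, "dy": 0, "dz": -10, "roll": 0, "jaw": 1}, {"dx": 0, "dy": 0, "dz": -5, "roll": 0, "jaw": 1}, {"dx": 0, "dy": 0, "dz": 0, "roll": 0, "jaw": 1}, {"dx": 0, "dy": 0, "dz": 0, "roll": 0, "jaw": 1}]}}

```text
time_s: 6.65
ee_pos: [0.4945, 0.0991, 0.1492]
eef_rot: [-3.142, -0.0, -3.002]
force: [-1.1, 0.0, -1.8]
grip_width: 0.0617
grip_force: 25.0
```

```bash
cat > tilt.py <<'E'
from h import *
import sys
o=get_obs(); print(o["ee_pos"],o["grip_width"],o["grip_force"],o["time_s"],o["force"])
c=camera("scene"); W=cloud(c); f=c["frame"]
a=.14; d=W-np.array(o["ee_pos"]); u=d[...,0]*np.cos(a)+d[...,1]*np.sin(a); v=-d[...,0]*np.sin(a)+d[...,1]*np.cos(a); z=d[...,2]
hsv=cv2.cvtColor(f,cv2.COLOR_RGB2HSV).astype(int)
red=((hsv[...,0]<8)|(hsv[...,0]>172))&(hsv[...,1]>110)&(hsv[...,2]>50)
m=red&(abs(u)<.08)&(abs(v)<.04)&(abs(z)<.08)
print("red n",m.sum(),"u",np.percentile(u[m],[2,50,98])*1e3,"z",np.percentile(z[m],[2,50,98])*1e3,"v",np.percentile(v[m],[2,50,98])*1e3)
P=np.stack([u[m],v[m],z[m]],1); np.save("red.npy",P)
rr,cc=np.where(m); r0,c0=int(rr.mean()),int(cc.mean())
cv2.imwrite(f"pics/{sys.argv[1]}.png",cv2.resize(f[max(0,r0-40):r0+40,max(0,c0-50):c0+50,::-1],None,fx=7,fy=7,interpolation=cv2.INTER_CUBIC))
E
python3 tilt.py s2
```

```text
[0.49449195 0.0991363  0.14918051] 0.061691399252621064 24.973247051239014 6.65 [-1.14606561  0.03888092 -1.84611667]
red n 114 u [-10.64263113  -2.4596163   46.80099773] z [-36.60049858  10.56871289  18.3694868 ] v [-31.72396391 -10.0210472   27.65671323]
```

View pics/s2.png

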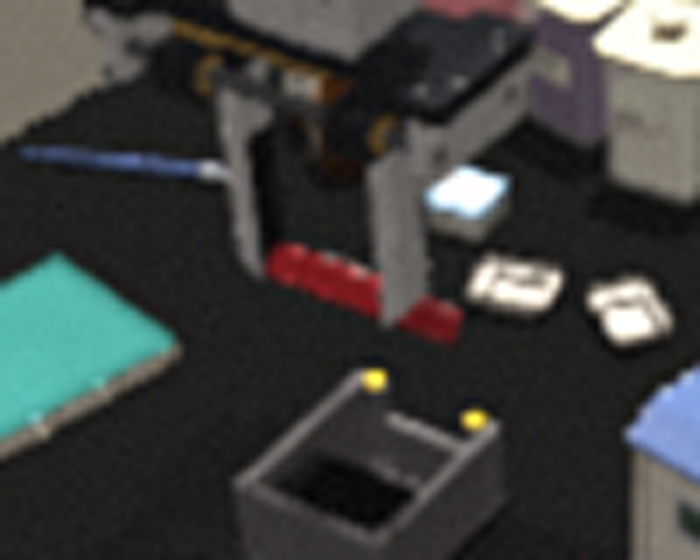

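The timer is held at about 45°, low end toward +x. I'll carry it over the notebook and stop above it.

Request:
{"op": "send_rows", "data": {"rows": [{"dx": 0, "dy": 10, "dz": 0, "roll": 0, "jaw": 1}, {"dx": 0, "dy": 20, "dz": 0, "roll": 0, "jaw": 1}, {"dx": 0, "dy": 28, "dz": 0, "roll": 0, "jaw": 1}, {"dx": -1, "dy": 28, "dz": 0, "roll": 0, "jaw": 1}, {"dx": -1, "dy": 28, "dz": 0, "roll": 0, "jaw": 1}, {"dx": -1, "dy": 28, "dz": 0, "roll": 0, "jaw": 1}, {"dx": -1, "dy": 28, "dz": 0, "roll": 0, "jaw": 1}, {"dx": 0, "dy": 28, "dz": 0, "roll": 0, "jaw": 1}, {"dx": 0, "dy": 20, "dz": 0, "roll": 0, "jaw": 1}, {"dx": 0, "dy": 10, "dz": 0, "roll": 0, "jaw": 1}, {"dx": 0, "dy": 0, "dz": 0, "roll": 0, "jaw": 1}, {"dx": 0, "dy": 0, "dz": 0, "roll": 0, "jaw": 1}]}}

```text
time_s: 7.7
ee_pos: [0.4666, 0.3253, 0.1489]
eef_rot: [-3.141, -0.001, -3.001]
force: [-0.2, -0.6, -1.4]
grip_width: 0.0619
grip_force: 25.0
```

Request:
{"op": "send_rows", "data": {"rows": [{"dx": 0, "dy": 0, "dz": 15, "roll": 0, "jaw": 1}, {"dx": 0, "dy": 0, "dz": 15, "roll": 0, "jaw": 1}, {"dx": 0, "dy": 0, "dz": 15, "roll": 0, "jaw": 1}, {"dx": 0, "dy": 0, "dz": 15, "roll": 0, "jaw": 1}, {"dx": 0, "dy": 0, "dz": 10, "roll": 0, "jaw": 1}, {"dx": 0, "dy": 0, "dz": 0, "roll": 0, "jaw": 1}, {"dx": 0, "dy": 0, "dz": 0, "roll": 0, "jaw": 1}]}}

```text
time_s: 8.28
ee_pos: [0.4671, 0.3248, 0.0796]
eef_rot: [-3.141, -0.0, -3.003]
force: [0.0, 0.4, -0.8]
grip_width: 0.0619
grip_force: 25.0
```

```bash
python3 tilt.py s3
```

```text
[0.46712333 0.32484867 0.0795721 ] 0.06192571133984571 24.973304271697998 8.2833 [ 0.03163624  0.43971449 -0.80628843]
red n 92 u [-10.36676277  -2.05011876  45.76373375] z [-35.03192206  10.14043415  17.99890766] v [-32.55465981 -13.39429815  27.91887429]
```

Request:
{"op": "send_rows", "data": {"rows": [{"dx": 0, "dy": 0, "dz": 6, "roll": 0, "jaw": 1}, {"dx": 0, "dy": 0, "dz": 6, "roll": 0, "jaw": 1}, {"dx": 0, "dy": 0, "dz": 4, "roll": 0, "jaw": 1}, {"dx": 0, "dy": 0, "dz": 3, "roll": 0, "jaw": 1}, {"dx": 0, "dy": 0, "dz": 2, "roll": 0, "jaw": 1}, {"dx": 0, "dy": 0, "dz": 1, "roll": 0, "jaw": 1}, {"dx": 0, "dy": 0, "dz": 0, "roll": 0, "jaw": 1}, {"dx": 0, "dy": 0, "dz": 0, "roll": 0, "jaw": 1}], "force": 15}}

```text
time_s: 9.0
ee_pos: [0.467, 0.3257, 0.0577]
eef_rot: [3.141, 0.001, -3.002]
force: [-1.0, 1.1, 1.8]
grip_width: 0.0617
grip_force: 15.0
```

Request:
{"op": "send_rows", "data": {"rows": [{"dx": 3.2, "dy": 0, "dz": 2.8, "roll": 0, "jaw": 1}, {"dx": 3.2, "dy": 0, "dz": 2.8, "roll": 0, "jaw": 1}, {"dx": 2.9, "dy": 0, "dz": 3.2, "roll": 0, "jaw": 1}, {"dx": 2.8, "dy": 0, "dz": 3.3, "roll": 0, "jaw": 1}, {"dx": 0, "dy": 0, "dz": 0, "roll": 0, "jaw": 1}]}}

```text
time_s: 9.42
ee_pos: [0.4541, 0.3235, 0.0445]
eef_rot: [-3.141, -0.001, -3.002]
force: [0.4, 0.7, 0.2]
grip_width: 0.0617
grip_force: 15.0
```

```bash
python3 tilt.py s4
```

```text
[0.45412573 0.3235474  0.04449252] 0.061747041240421845 14.999889582395554 9.4167 [0.37573737 0.67457205 0.23641154]
red n 86 u [-10.07861716  -3.16026453  50.58622526] z [-30.82925664   8.11698423  17.2023964 ] v [-32.43949353 -12.99209486  30.30853536]
```

View pics/s4.png

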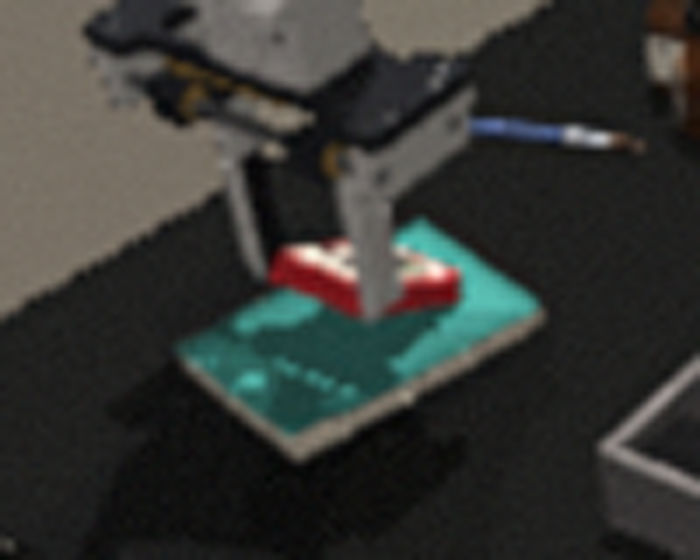

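The timer is pivoting as planned, its low end on the cover and its face turning up. I'll continue the arc.

Request:
{"op": "send_rows", "data": {"rows": [{"dx": 2.4, "dy": 0, "dz": 3.5, "roll": 0, "jaw": 1}, {"dx": 2.4, "dy": 0, "dz": 3.6, "roll": 0, "jaw": 1}, {"dx": 2, "dy": 0, "dz": 3.8, "roll": 0, "jaw": 1}, {"dx": 2, "dy": 0, "dz": 3.8, "roll": 0, "jaw": 1}, {"dx": 1.5, "dy": 0, "dz": 4, "roll": 0, "jaw": 1}, {"dx": 1.5, "dy": 0, "dz": 4, "roll": 0, "jaw": 1}, {"dx": 0.8, "dy": 0, "dz": 3, "roll": 0, "jaw": 1}, {"dx": 0.8, "dy": 0, "dz": 2.5, "roll": 0, "jaw": 1}, {"dx": 0, "dy": 0, "dz": 1, "roll": 0, "jaw": 1}, {"dx": 0, "dy": 0, "dz": 0, "roll": 0, "jaw": 1}, {"dx": 0, "dy": 0, "dz": 0, "roll": 0, "jaw": 1}]}}

```text
time_s: 10.38
ee_pos: [0.4415, 0.3219, 0.016]
eef_rot: [-3.141, -0.001, -3.002]
force: [-0.5, -0.6, -0.8]
grip_width: 0.0619
grip_force: 15.0
```

```bash
python3 tilt.py s5
```

```text
[0.44148081 0.32186142 0.01603431] 0.06194426020698147 14.99995082616806 10.3833 [-0.50092231 -0.61850508 -0.75760413]
red n 81 u [-7.33071088 -1.41619892 62.94499523] z [-0.54792511  9.47316108 18.83878171] v [-32.50656047 -15.6437135   29.63332225]
```

View pics/s5.png

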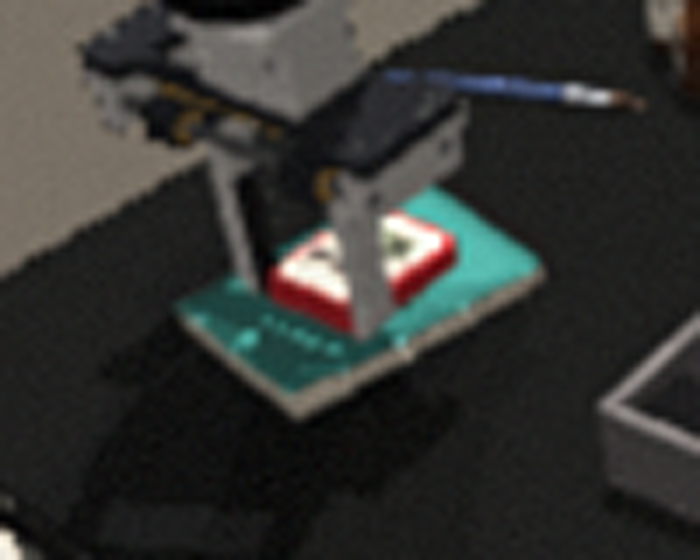

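It is nearly flat and face up, so I'll release with a partial opening and lift away.

Request:
{"op": "send_rows", "data": {"rows": [{"dx": 0, "dy": 0, "dz": 0, "roll": 0, "jaw": -0.4}, {"dx": 0, "dy": 0, "dz": 0, "roll": 0, "jaw": -0.6}, {"dx": 0, "dy": 0, "dz": 0, "roll": 0, "jaw": -0.6}, {"dx": 0, "dy": 0, "dz": 0, "roll": 0, "jaw": -0.6}, {"dx": 0, "dy": 0, "dz": 0, "roll": 0, "jaw": -0.6}, {"dx": 0, "dy": 0, "dz": -5, "roll": 0, "jaw": -0.6}, {"dx": 0, "dy": 0, "dz": -15, "roll": 0, "jaw": -0.6}, {"dx": 0, "dy": 0, "dz": -30, "roll": 0, "jaw": -0.6}, {"dx": 0, "dy": 0, "dz": -40, "roll": 0, "jaw": -0.6}, {"dx": 0, "dy": 0, "dz": -40, "roll": 0, "jaw": -0.6}, {"dx": 0, "dy": 0, "dz": 0, "roll": 0, "jaw": -0.6}, {"dx": 0, "dy": 0, "dz": 0, "roll": 0, "jaw": -0.6}]}}

```text
time_s: 11.43
ee_pos: [0.4424, 0.3224, 0.1485]
eef_rot: [3.14, 0.004, -3.002]
force: [0.5, 0.7, -1.3]
grip_width: 0.0752
grip_force: 0.0
```

```bash
python3 - <<'E'
from h import *
c=camera("scene"); W=cloud(c); f=c["frame"]; hsv=cv2.cvtColor(f,cv2.COLOR_RGB2HSV).astype(int)
near=(np.hypot(W[...,0]-.47,W[...,1]-.327)<.09)
m=near&(W[...,2]>.019)&(W[...,2]<.04); P=W[m]
print(m.sum(),cv2.minAreaRect((P[:,:2]*1e3).astype(np.float32)))
A=np.c_[P[:,:2]-P[:,:2].mean(0),np.ones(len(P))]; print(np.linalg.lstsq(A,P[:,2],rcond=None)[0])
cv2.imwrite("pics/s6.png",cv2.resize(f[120:210,110:230,::-1],None,fx=6,fy=6,interpolation=cv2.INTER_CUBIC))
E
```

```text
286 ((451.87274169921875, 326.9699401855469), (121.14100646972656, 76.45879364013672), 9.088577270507812)
[0.0254288  0.03392457 0.02759827]
```

View pics/s6.png

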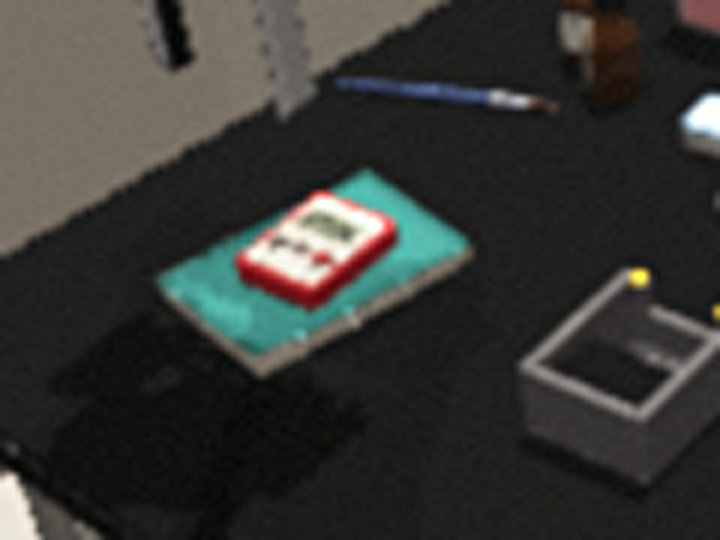

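The timer lies flat, face up, in the middle of the notebook (centre near pixel (318,248) in this crop). The gripper is clear, so I'll hand in.

```bash
python3 -c "
from station import *
print(hand_in())"
```

```text
the job is handed in; nothing more can be done
None
```

I tipped the timer up, gripped it by its raised end and laid it flat, face up, near the middle of the teal notebook, then handed the job in at about 11.5 s; the hand-in gave no verdict.

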